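Hold a spice jar in the ratchet jar vise

ROBOT

A 7-joint arm with a two-finger parallel gripper is mounted at the origin on a cart in front of the work surface, level with it; the furniture and walls round the work are solid. World frame = base frame: x ahead of the robot, y to its left, z up, the work surface at z = 0. Lengths are in m, angles in rad, forces in N, time in s.
With the tool pointing down it reaches from about 0.4 to 0.875 m from the base axis. Payload 19.3 kg.
Tool frame: the origin (TCP) lies at the very end of the fingers, on their centre line; the grasp point (between the pads) lies 19 mm behind it; z points along the fingers, y is the line along which they close (so a half turn about z gives the same grasp; the last joint's range is limited). The gripper opens to 85 mm and grips with 20 to 120 N. Pads are 22 mm wide; open, the fingers measure 114 mm over their backs; the gripper's body (76 mm by 85 mm) begins 54 mm behind the grasp point. The pads swing forward as they close: fully open they stand 13 mm farther back than shut.
Start: joints at [1.188, 0.521, -0.036, 1.599, 0.021, 1.021, -0.113], TCP at [0.192, -0.595, 0.231] pointing down, gripper open.
Joint ranges: [-2.91, 2.91], [-0.3, 2.13], [-1.5, 1.42], [0.17, 2.43], [-1.26, 4.41], [0.16, 1.93], [-2.52, 2.52]. Speed limits (rad/s): [1.89, 1.89, 2.39, 2.39, 3.01, 3.01, 3.01].

INTERFACE

Orientations are given as [roll, pitch, yaw] about the fixed x, y, z axes, in that order (R = Rz(yaw) Ry(pitch) Rx(roll)).
In Python, from workcell import monitor, viewer, bot gives the robot as it stands.
- The arm moves only by the tool move_arm, never from a script. Its arguments are lists of equal length, an entry for each row: "gripper": the opening, from 0 (shut) to 1 (fully open); "linear": the shift along the tool's x, y, z in cm, a list of three; "twist": the turn about the tool's z in degrees. A call has 1 to 8 rows; each row shifts and turns the commanded pose from where the row before left it, along the tool's axes as they then stand; what a row does not reach is not made up. A row lasts 1/10 s, in which the tool goes at most 50 mm and 8.59 degrees, less where a joint would pass 70% of its speed; a pose out of reach is approached as far as the arm can. A call with a gripper value outside its range is refused whole. The fingers move at their own pace and stop on an object; "squeeze" is the grip in N (left out, the last holds). Time passes only in rows, so rows that do not move let the fingers close. It gives the time, the measured TCP pose, the force, the opening and the grip force at its end, in the units of the state.
- monitor.observe(): the state, without advancing time (a new reading comes with each control period).
- viewer.grab_frame(name): name is "side" or "top"; returns a dict with "img" (420x560x3 uint8, red, green, blue), "K" (3x3 intrinsics, pixels), "eye" and "rotation" of the camera in the world. Camera axes: x right, y up, looking along -z (the intrinsics and any distortion apply to the point x, -y, -z); pixel columns grow to the right and rows downward; lengths in m; the calibration is good to about 2 mm. A picture is of the moment at which its call begins. There is no depth.
- bot.job_done(): hands the job in; it is judged then, once.
The state is a dict: "clock": time; "qpos": joint angles; "qd": joint speeds; "joint_efforts": joint torques, N m; "position": TCP position; "tool_rot": TCP orientation; "force": force on the tool from outside, world axes, zero at the start; "moment": the same for the moment, N m; "grip_width": finger opening in m; "finger_force": force on a finger pad.
Only numpy, scipy, OpenCV 4.12 (cv2) and the standard library are available. Lean on these libraries where they do the work, as an engineer would, in place of code of your own. Each camera call takes 0.05 s, during which the arm holds its last target. There are 200 camera calls.

TASK

Stand the spice jar upright on the bed of the jar vise, between its sprung pad and the V-shaped end jaw, and let go of it. Then pump the vise's two levers (squeeze them together, let them spring back, squeeze again), moving the jaw by the levers only, until the pad clamps the jar against the end jaw and is pushed about halfway in on its springs; never press it right in, which would crush the jar, and do not push the other kitchen things about. Finish holding: keep the levers squeezed between the fingers, so that the pad stays about half pressed, and do not let go.

Things in the scene. Friction and masses are not known exactly. Their poses are not given: they have to be found in the camera images.
- vise: Grey cast jar vise fixed to the worktop, 96 mm wide, 86 mm high. Origin on the worktop under the ratchet housing; z up, x along the vise, the way the jaw advances. From -x to +x: two black levers (x = -136 to -22 mm), housing (-35 to 31 mm), moving jaw with sprung pad, flat bed (top z = 12 mm), end jaw (to 172 mm). Levers are geared together: they always move symmetrically.
- lever_grip (a point): Point midway between the levers, 60 mm above the worktop, 85 mm on the -x side of the vise's origin; axes as the vise's. Take the levers here from above, fingers closing along the vise's y: 59.5 mm over their outer faces when open (as at the start), 34.5 mm fully squeezed, 10 mm thick each, z = 45 to 75 mm. Springs (4 to 6 N a lever) open them again.
- jar_seat (a point): Point on the bed (12 mm above the worktop) on the vise's middle line, 124 mm on the +x side of its origin, 1.5 mm short of where the axis of the clamped jar ends. Axes as the vise's. A jar set down between pad and end jaw near the middle line is pushed home by the pad.
- end_jaw (a point): Apex of the shallow V of the fixed end jaw, 38 mm above the worktop, on the vise's middle line, 150 mm on the +x side of the vise's origin; axes as the vise's. The V's rubber wings lean 25 degrees forward, to x = 133 mm, 35 mm out on each side; z = 16 to 62 mm. The jar stands home in the V with its axis 24.5 mm short of this apex.
- spice_jar: The one small glass spice jar with a screw cap, 44 mm in diameter (42 mm below the cap), 105 mm tall, 0.08 to 0.17 kg, standing upright on the worktop; origin at the centre of its underside, z up. Cap from 85 to 105 mm.
- ram (a joint): Travel (m) of the toothed rod with jaw and pad, 0 to 0.056, growing towards the end jaw; starts at 0 to 0.018. Squeezing the levers drives it 0.6 mm per mm of width once the pawl has caught (up to 14.5 mm a squeeze); on letting go it falls back to the next tooth (under 6 mm). A full pump gains 2 teeth, 12 mm. The pad meets a jar that is home at about 0.038.
- pad (a joint): How far the sprung pad is pressed back into its jaw, in m: 0 free, 0.014 pressed right in; spring 0.9 N per mm. It reads 0 until the jar is clamped between the pad and the end jaw (sliding the jar along presses it by about 1 mm).
- pad_face (a point): Centre of the black rubber face of the moving pad (50 mm wide, 36 mm tall, z = 22 to 58 mm), 40 mm above the worktop. The pad stands 14 mm in front of its jaw plate when free, seen as an open gap with two springs.
- jaw: Upright grey plate of the moving jaw, 10 x 54 mm, from z = 16 to 60 mm, that carries the pad and moves with the ram. Its origin lies where the vise's does when the ram is at 0; its plate is at x = 34 to 44 mm of that. The fingers must not push it or the pad.
- lever_l: Black lever on the vise's +y side; origin at its hinge pin, 60 mm above the worktop.
- lever_r: Black lever on the vise's -y side; origin at its hinge pin, 60 mm above the worktop.
- lever_l_grip (a point): Point on the outer face of lever_l where the fingers press, 63 mm from its hinge. The distance to lever_r_grip is 59.5 mm open and 34.5 mm fully squeezed.
- lever_r_grip (a point): Point on the outer face of lever_r where the fingers press, 63 mm from its hinge.
- sauce_bottle: Bystander: tall sauce bottle, 58 mm in diameter, 207 mm tall; origin at the centre of its underside. Leave it alone.
- bowl: Bystander: white bowl, 140 mm in diameter, 65 mm tall; origin at the centre of its underside. Leave it alone.
- sauce_small: Bystander: slender sauce bottle, 48 mm in diameter, 184 mm tall; origin at the centre of its underside. Leave it alone.
Things that resemble listed ones, but are neither listed nor needed, are in the scene too. Of the things that look like the spice_jar, the middle-sized one is meant.

How it is judged:
On the way, in this order (a step that is already met when the one before it is completed fails the run):
1. the jar stands upright on the vise's bed between pad and end jaw, let go, not yet clamped (x of spice_jar in the frame of vise between 0.075 and 0.137 m and y of spice_jar in the frame of vise between -0.02 and 0.02 m and z of spice_jar in the frame of vise below 0.018 m and angle between spice_jar's own z axis and vertical below 0.1 rad and contact force between the fingers and spice_jar below 0.1 N and value of joint pad below 0.0025 m), for 0.2 s.
2. the levers are squeezed between the fingers (contact force between the fingers and lever_l above 0.5 N and contact force between the fingers and lever_r above 0.5 N and distance between lever_l_grip and lever_r_grip below 0.052 m), for 0.05 s.
At the end, for the whole second after the job is handed in: The jar is upright on the bed, home in the V (10 mm along, 12 mm across), at rest, untouched by the robot, clamped by the pad, which is pressed in 3 to 11 mm of its 14; both levers stay squeezed between the fingers (over 0.5 N each, 2.5 mm or more below their open width) (value of joint pad between 0.003 and 0.011 m and contact force between spice_jar and vise above 2 N and x of spice_jar in the frame of vise between 0.117 and 0.137 m and y of spice_jar in the frame of vise between -0.012 and 0.012 m and z of spice_jar in the frame of vise below 0.022 m and angle between spice_jar's own z axis and vertical below 0.15 rad and linear speed of spice_jar below 0.02 m/s and contact force between each of the fingers, the arm and spice_jar below 0.1 N and contact force between the fingers and lever_l above 0.5 N and contact force between the fingers and lever_r above 0.5 N and distance between lever_l_grip and lever_r_grip below 0.057 m); the arm keeps its last pose, push and grip.
It fails at once if the pad is pressed right in (over 12.5 mm of 14) and crushes the jar (value of joint pad above 0.0125 m).
It fails at once if the fingers or the arm push the jaw or pad directly (over 4 N) (contact force between any of the fingers, the arm and jaw above 4 N).
It fails at once if another kitchen thing is pushed more than 30 mm (distance of any of sauce_bottle, bowl, sauce_small from where it was at the start of the episode above 0.03 m).
It also fails if it takes over 48 s, if anything falls off the work surface, if the arm or the gripper's body presses on something with over 40 N, if the wrist force passes 120 N, or if a joint passes its speed limit or range.

## Working session

There is one attempt and no reset: what is moved stays moved. The work goes in short steps, Python scripts to look and compute and a tool call to move; the robot and the scene stay as the last step left them, time stands still between calls to the robot, and variables do not carry over. Pictures are saved under pics/ and viewed, at most 10 in all, crops included, and the job is handed in when it is done.

Besides the shell and the picture viewer there is one more tool, called after "Call:" in YAML: its name, and indented under it one key for each argument. move_arm: Moves the arm, as the interface text tells. Its arguments: {"type":"object","properties":{"gripper":{"type":"array"},"linear":{"type":"array"},"twist":{"type":"array"},"squeeze":{"type":"number"}},"required":["gripper","linear","twist"]}

```bash
mkdir -p pics; cat > h.py <<'E'
import numpy as np, cv2
from workcell import monitor, viewer, bot
def snap(name,fn):
    f=viewer.grab_frame(name); cv2.imwrite('pics/'+fn+'.png',cv2.cvtColor(f['img'],cv2.COLOR_RGB2BGR))
    np.savez('pics/'+fn+'.npz',**{k:np.array(v) for k,v in f.items() if k in('img','K','eye','rotation')}); return f
def load(fn): return np.load('pics/'+fn+'.npz')
def px2w(f,u,v,z):
    d=np.linalg.inv(f['K'])@np.array([u,v,1.]); d=f['rotation']@np.array([d[0],-d[1],-d[2]])
    e=f['eye']; return e+d*(z-e[2])/d[2]
def w2px(f,p):
    c=f['rotation'].T@(np.array(p)-f['eye']); q=f['K']@np.array([c[0],-c[1],-c[2]]); return q[:2]/q[2]
E
python3 - <<'E'
from h import *
for n in('top','side'):
    f=snap(n,n+'0'); print(n,f.keys(),f['K'],f['eye'],f['rotation'])
print(monitor.observe())
E
```

```text
top dict_keys(['img', 'K', 'eye', 'rotation']) [[432.36550186   0.         283.54595512]
 [  0.         432.36550186 212.67411971]
 [  0.           0.           1.        ]] [0.47055628 0.06196475 0.9290025 ] [ 0.08054627 -0.01435341 -1.55786944]
side dict_keys(['img', 'K', 'eye', 'rotation']) [[410.3602943    0.         275.68972452]
 [  0.         410.3602943  201.58136096]
 [  0.           0.           1.        ]] [0.13318524 0.64957942 0.68385765] [ 0.87156733  0.01518975 -2.56330949]
{'clock': 0.1, 'qpos': array([ 1.18780139,  0.52192885, -0.03636335,  1.59994241,  0.0211883 ,
        1.02107803, -0.11282228]), 'qd': array([-0.00192077, -0.00317038, -0.00032126, -0.00262585, -0.00095289,
       -0.0001215 ,  0.00103491]), 'joint_efforts': array([ 6.50715912e-03, -9.28508091e+01,  1.98521890e+00, -3.70541704e+01,
        1.82050082e-02,  5.38768043e-03, -5.71914177e-05]), 'position': array([ 0.1922267 , -0.59439868,  0.23080188]), 'tool_rot': array([-3.14062089e+00,  3.91426316e-05,  3.12786577e-01]), 'force': array([ 0.53537691, -0.83859139, -0.41355307]), 'moment': array([0.05805152, 0.01925072, 0.04277536]), 'finger_force': 0.0, 'grip_width': 0.08565200752279133}
```

View pics/top0.png

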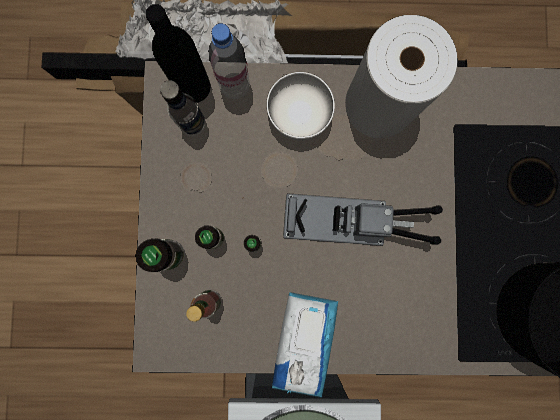

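View pics/side0.png

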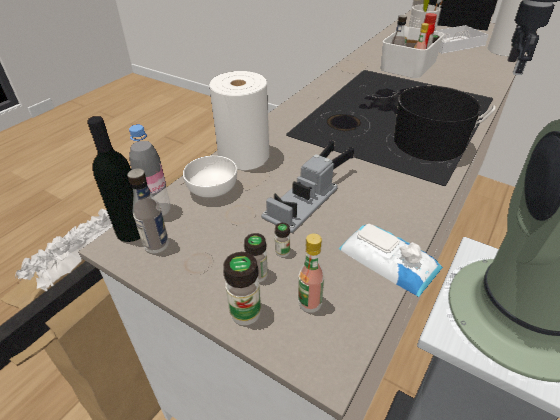

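```bash
sed -i 's/^def load.*/from scipy.spatial.transform import Rotation as Ro\ndef load(fn):\n    f=dict(np.load("pics\/"+fn+".npz")); f["rotation"]=Ro.from_euler("xyz",f["rotation"]).as_matrix(); return f/' h.py
python3 - <<'E'
from h import *
t=load('top0');s=load('side0')
a=cv2.resize(t['img'][180:280,130:450,::-1],None,fx=2.5,fy=2.5,interpolation=cv2.INTER_CUBIC)
b=cv2.resize(s['img'][140:300,210:370,::-1],None,fx=2.1,fy=2.1,interpolation=cv2.INTER_CUBIC)
o=np.zeros((250+336,800,3),np.uint8);o[:250]=a;o[250:,:336]=b
cv2.imwrite('pics/c1.png',o)
for n,u,v,z in [('jarcap',208,237,.105),('bigcap',155,253,.13),('small',252,243,.08),('leverL end',437,240,.06),('leverR end',437,210,.06),('bed c1',286,194,.012),('bed c2',284,239,.012)]: print(n,px2w(t,u,v,z))
E
```

```text
jarcap [0.48886782 0.1938455  0.105     ]
bigcap [0.45775083 0.2859384  0.13      ]
small [0.47883963 0.11163323 0.08      ]
leverL end [ 0.4899436  -0.25977956  0.06      ]
leverR end [ 0.55068965 -0.26073762  0.06      ]
bed c1 [0.58483045 0.045036   0.012     ]
bed c2 [0.48883735 0.04807528 0.012     ]
```

View pics/c1.png

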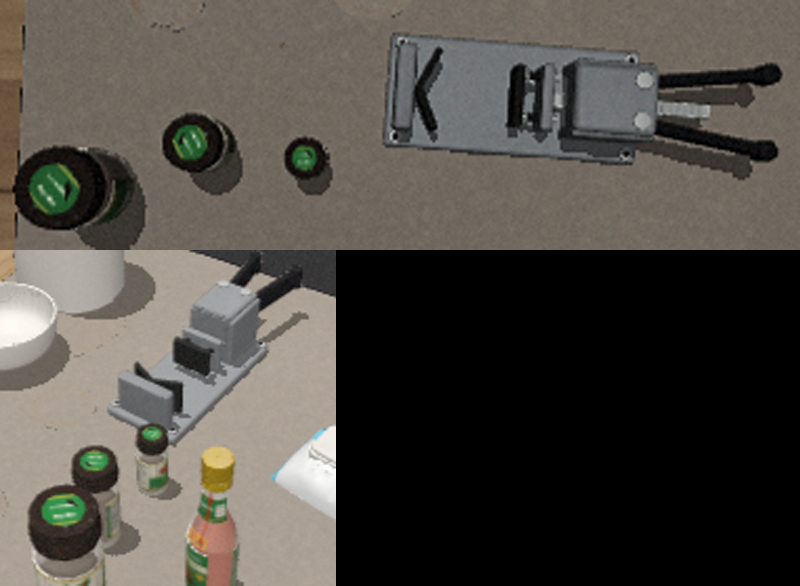

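```bash
cat >> h.py <<'E'
def V(o,yaw,p):
    c,s=np.cos(yaw),np.sin(yaw); return np.array([o[0]+c*p[0]-s*p[1],o[1]+s*p[0]+c*p[1],p[2]])
E
python3 - <<'E'
from h import *
t=load('top0');s=load('side0')
c=lambda a,b:(130+a/2.5,180+b/2.5)
P={k:px2w(t,*c(*v),z) for k,v,z in [('A',(390,33),.012),('B',(385,146),.012),('C',(637,52),.012),('D',(632,163),.012),('apex',(417,96),.062),('w1',(440,50),.062),('w2',(435,134),.062),('pad1',(516,65),.058),('pad2',(514,130),.058),('padF1',(509,65),.058),('h1',(577,60),.086),('h2',(573,136),.086),('h3',(657,64),.086),('h4',(655,136),.086),('l1',(768,73),.068),('l2',(767,150),.068),('cap',(194,142),.105)]}
for k in P: print(k,P[k].round(4))
A,B,C,D=[P[k][:2] for k in'ABCD']
d=(A-C+B-D); yaw=np.arctan2(d[1],d[0]); u=d/np.linalg.norm(d)
print('yaw',yaw,'width',np.linalg.norm(A-B),'len',np.linalg.norm(A-C))
o=(A+B)/2-u*.172; print('origin',o)
n=np.array([-u[1],u[0]])
for k in P: q=P[k][:2]-o; print(k,(q@u).round(4),(q@n).round(4))
# side cross-check
for lab,p in [('apex top',V(o,yaw,(.15,0,.062))),('cornerA',V(o,yaw,(.172,-.048,.012))),('cornerB',V(o,yaw,(.172,.048,.012))),('cap',P['cap'])]: print(lab,w2px(s,p),[ (w2px(s,p)-[210,140])*2.1+[0,250]])
E
```

```text
A [0.5866 0.0451 0.012 ]
B [0.4901 0.0481 0.012 ]
C [ 0.5733 -0.1666  0.012 ]
D [ 0.4785 -0.1618  0.012 ]
apex [0.5295 0.0236 0.062 ]
w1 [0.567  0.0054 0.062 ]
w2 [0.4992 0.0089 0.062 ]
pad1 [ 0.5561 -0.0566  0.058 ]
pad2 [ 0.5034 -0.0552  0.058 ]
padF1 [ 0.556  -0.0509  0.058 ]
h1 [ 0.558  -0.1008  0.086 ]
h2 [ 0.4983 -0.0976  0.086 ]
h3 [ 0.5557 -0.1639  0.086 ]
h4 [ 0.4991 -0.1619  0.086 ]
l1 [ 0.5516 -0.2582  0.068 ]
l2 [ 0.4898 -0.2564  0.068 ]
cap [0.4892 0.1946 0.105 ]
yaw 1.5118119742792886 width 0.09649248375873849 len 0.21206515317833657
origin [ 0.52818882 -0.12512636]
A 0.1733 -0.0482
B 0.1707 0.0482
C -0.0387 -0.0475
D -0.0395 0.0475
apex 0.1486 0.0074
w1 0.1326 -0.031
w2 0.132 0.0369
pad1 0.07 -0.0238
pad2 0.0684 0.0289
padF1 0.0757 -0.0234
h1 0.026 -0.0283
h2 0.0257 0.0315
h3 -0.0371 -0.0298
h4 -0.0384 0.0268
l1 -0.1315 -0.0312
l2 -0.1333 0.0306
cap 0.3169 0.0577
apex top [281.13307691 200.2791212 ] [array([149.37946152, 376.58615452])]
cornerA [260.24361602 213.26894327] [array([105.51159363, 403.86478087])]
cornerB [292.29958484 229.04054656] [array([172.82912817, 436.98514778])]
cap [255.16926643 238.4399216 ] [array([ 94.85545951, 456.72383535])]
```

Three green-capped jars: big (155,253), middle (207,237) and small (252,243). The middle one at (207,237) fits "middle-sized": its cap is about 25 px, which is about 45 mm at 0.105 m height. The crop and the side view confirm it. The vise plate measures 96 mm wide, and the projection into the side view agrees.

Call:
move_arm:
  gripper: [1,1,1,1,1,1,1,1]
  linear:
    - [0,0,-0.6]
    - [0,0,-0.6]
    - [0,0,-0.6]
    - [0,0,-0.6]
    - [0,0,-0.6]
    - [0,0,-0.6]
    - [0,0,-0.6]
    - [0,0,-0.6]
  twist: [-8.5,-8.5,-8.5,-8.5,-8.5,-8.5,-8.5,-8.5]
  squeeze: 30

```text
clock: 0.9
position: [0.1922, -0.5945, 0.2792]
tool_rot: [-3.141, -0.001, 1.506]
force: [0.3, 0.0, 0.0]
grip_width: 0.0854
finger_force: 0.0
```

Call:
move_arm:
  gripper: [1,1,1,1,1,1,1,1]
  linear:
    - [3,3,0]
    - [3,3,0]
    - [3,3,0]
    - [3,3,0]
    - [3,3,0]
    - [3,3,0]
    - [3,3,0]
    - [3,3,0]
  twist: [0,0,0,0,0,0,0,0]

```text
clock: 1.7
position: [0.4497, -0.371, 0.2791]
tool_rot: [-3.141, -0.0, 1.499]
force: [0.0, -0.5, 0.3]
grip_width: 0.0856
finger_force: 0.0
```

Call:
move_arm:
  gripper: [1,1,1,1,1,1,1,1]
  linear:
    - [4.5,0,0]
    - [4.5,0,0]
    - [4.5,0,0]
    - [4.5,0,0]
    - [4.5,0,0]
    - [4.5,0,0]
    - [4.5,0,0]
    - [4.5,0,0]
  twist: [0,0,0,0,0,0,0,0]

```text
clock: 2.5
position: [0.4741, -0.0116, 0.2793]
tool_rot: [3.142, 0.0, 1.499]
force: [1.7, -0.7, 0.2]
grip_width: 0.0855
finger_force: 0.0
```

Call:
move_arm:
  gripper: [1,1,1,1,1,1,1,1]
  linear:
    - [4.2,0,0]
    - [4.2,0,0]
    - [4.2,0,0]
    - [4.2,0,0]
    - [3,0,0]
    - [0,0,0]
    - [0,0,0]
    - [0,0,0]
  twist: [0,0,0,0,0,0,0,0]

```text
clock: 3.3
position: [0.4885, 0.1832, 0.2791]
tool_rot: [-3.141, 0.001, 1.498]
force: [0.2, 0.1, -0.3]
grip_width: 0.0853
finger_force: 0.0
```

Call:
move_arm:
  gripper: [1,1,1,1,1,1,1,1]
  linear:
    - [1.15,0,0]
    - [0,0,4]
    - [0,0,4]
    - [0,0,4]
    - [0,0,4]
    - [0,0,2.5]
    - [0,0,1.6]
    - [0,0,0]
  twist: [0,0,0,0,0,0,0,0]

```text
clock: 4.1
position: [0.4884, 0.1954, 0.0765]
tool_rot: [-3.139, 0.001, 1.499]
force: [0.5, -0.1, 0.5]
grip_width: 0.0856
finger_force: 0.0
```

Call:
move_arm:
  gripper: [0,0,0,0,0,0,0,0]
  linear:
    - [0,0,0]
    - [0,0,0]
    - [0,0,0]
    - [0,0,0]
    - [0,0,0]
    - [0,0,0]
    - [0,0,0]
    - [0,0,0]
  twist: [0,0,0,0,0,0,0,0]
  squeeze: 30

```text
clock: 4.9
position: [0.4899, 0.1959, 0.0795]
tool_rot: [3.14, -0.001, 1.499]
force: [-1.4, -0.4, 10.1]
grip_width: 0.0434
finger_force: 29.3
```

Call:
move_arm:
  gripper: [0,0,0,0,0,0,0]
  linear:
    - [0,0,-1]
    - [0,0,-2.5]
    - [0,0,-2.5]
    - [0,0,-2.5]
    - [0,0,-2.5]
    - [0,0,-1]
    - [0,0,0]
  twist: [0,0,0,0,0,0,0]

```text
clock: 5.6
position: [0.4899, 0.1958, 0.1997]
tool_rot: [3.139, -0.001, 1.499]
force: [0.4, 0.3, -2.1]
grip_width: 0.0431
finger_force: 31.1
```

```bash
python3 - <<'E'
from h import *
snap('side','side1'); s=load('side1'); p=monitor.observe(); print(p['position'],p['tool_rot'],p['force'],p['grip_width'])
a=cv2.resize(s['img'][100:300,180:400,::-1],None,fx=2.5,fy=2.5,interpolation=cv2.INTER_CUBIC); cv2.imwrite('pics/c2.png',a)
o=np.array([.5282,-.1251])
for yaw in (1.512,1.52):
  u=np.array([np.cos(yaw),np.sin(yaw)]);mid=np.array([.53835,.0466])
  o=mid-.172*u
  print(yaw,o,V(o,yaw,(.118,0,.012)),V(o,yaw,(-.085,0,.06)))
E
```

```text
[0.48937691 0.19548405 0.19846975] [ 3.14078901e+00 -3.76298163e-05  1.49924550e+00] [-1.36977113  0.26841824 -1.79158807] 0.04311676103972484
1.512 [ 0.52824286 -0.12510278] [ 0.53517683 -0.00730669  0.012     ] [ 0.52324805 -0.2099559   0.06      ]
1.52 [ 0.52961679 -0.12517814] [ 0.53560818 -0.00733035  0.012     ] [ 0.52530096 -0.21006851  0.06      ]
```

View pics/c2.png

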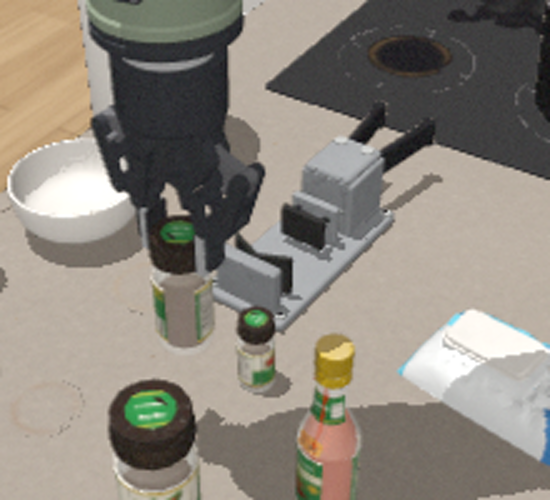

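Call:
move_arm:
  gripper: [0,0,0,0,0,0,0,0]
  linear:
    - [-2,0.6,0]
    - [-3.5,1.05,0]
    - [-3.5,1.05,0]
    - [-3.5,1.05,0]
    - [-3.5,1.05,0]
    - [-2.5,0.8,0]
    - [-1.4,0.4,0]
    - [0,0,0]
  twist: [0,0,0,0,0,0,0,-1]

```text
clock: 6.45
position: [0.5347, -0.0087, 0.1972]
tool_rot: [-3.14, 0.0, 1.515]
force: [0.1, 0.5, -1.3]
grip_width: 0.043
finger_force: 31.1
```

Call:
move_arm:
  gripper: [0,0,0,0]
  linear:
    - [0,0,2]
    - [0,0,2]
    - [0,0,0]
    - [0,0,0]
  twist: [0,0,0,0]

```text
clock: 6.85
position: [0.5347, -0.0059, 0.1584]
tool_rot: [-3.141, -0.001, 1.519]
force: [0.3, 0.0, -1.6]
grip_width: 0.0432
finger_force: 31.2
```

```bash
python3 - <<'E'
from h import *
snap('side','side2'); snap('top','top2'); s=load('side2'); t=load('top2'); p=monitor.observe(); print(p['position'],p['tool_rot'],p['force'],p['grip_width'])
a=cv2.resize(s['img'][120:260,210:370,::-1],None,fx=2.5,fy=2.5,interpolation=cv2.INTER_CUBIC)
b=cv2.resize(t['img'][150:290,260:420,::-1],None,fx=2.5,fy=2.5,interpolation=cv2.INTER_CUBIC)
cv2.imwrite('pics/c3.png',np.hstack([a,b]))
E
```

```text
[ 0.53532257 -0.00632255  0.15910073] [ 3.14074014e+00 -3.25472423e-04  1.51800136e+00] [-0.41173716 -0.56432178 -1.96094076] 0.0434334143005465
```

View pics/c3.png

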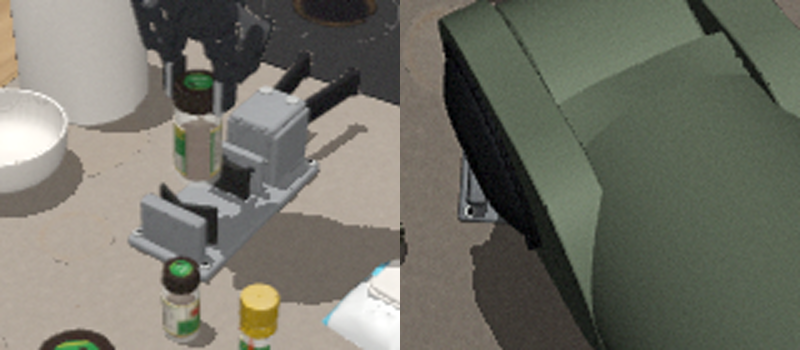

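Call:
move_arm:
  gripper: [0,0,0,0,0,0,0]
  linear:
    - [0,0,1.5]
    - [0,0,1.5]
    - [0,0,1.5]
    - [0,0,1]
    - [0,0,0.6]
    - [0,0,0.2]
    - [0,0,0]
  twist: [0,0,0,0,0,0,0]

```text
clock: 7.65
position: [0.535, -0.007, 0.0952]
tool_rot: [-3.141, -0.0, 1.517]
force: [-0.5, -1.4, -2.1]
grip_width: 0.043
finger_force: 31.2
```

Call:
move_arm:
  gripper: [0,0,0,0]
  linear:
    - [0,0,0.15]
    - [0,0,0.15]
    - [0,0,0]
    - [0,0,0]
  twist: [0,0,0,0]

```text
clock: 8.05
position: [0.5351, -0.007, 0.0924]
tool_rot: [3.141, -0.0, 1.517]
force: [0.5, -0.2, -2.5]
grip_width: 0.0432
finger_force: 31.2
```

Call:
move_arm:
  gripper: [0,0,0,0]
  linear:
    - [0,0,0.1]
    - [0,0,0.1]
    - [0,0,0]
    - [0,0,0]
  twist: [0,0,0,0]

```text
clock: 8.45
position: [0.5353, -0.0072, 0.0914]
tool_rot: [3.14, 0.001, 1.517]
force: [-6.0, -2.1, 24.1]
grip_width: 0.0431
finger_force: 33.5
```

Call:
move_arm:
  gripper: [0,0,0.7,0.8,1,1,1,1]
  linear:
    - [0,0,-0.08]
    - [0,0,0]
    - [0,0,0]
    - [0,0,0]
    - [0,0,0]
    - [0,0,0]
    - [0,0,0]
    - [0,0,0]
  twist: [0,0,0,0,0,0,0,0]

```text
clock: 9.25
position: [0.5349, -0.0071, 0.0911]
tool_rot: [-3.141, -0.0, 1.517]
force: [0.2, -0.0, 0.5]
grip_width: 0.0854
finger_force: 0.0
```

Call:
move_arm:
  gripper: [1,1,1,1,1,1,1]
  linear:
    - [0,0,-1]
    - [0,0,-2]
    - [0,0,-3]
    - [0,0,-3]
    - [0,0,-3]
    - [0,0,-1]
    - [0,0,0]
  twist: [0,0,0,0,0,0,0]

```text
clock: 9.95
position: [0.5356, -0.0071, 0.2227]
tool_rot: [3.139, 0.0, 1.517]
force: [-0.3, -0.0, -0.9]
grip_width: 0.0853
finger_force: 0.0
```

Call:
move_arm:
  gripper: [1,1,1,1,1,1,1,1]
  linear:
    - [-2,0,0]
    - [-4,0,0]
    - [-4,0,0]
    - [-4,0,0]
    - [-3.5,0,0]
    - [-2,0,0]
    - [-0.8,0,0]
    - [0,0,0]
  twist: [0,0,0,0,0,0,0,0]

```text
clock: 10.75
position: [0.5236, -0.2101, 0.2202]
tool_rot: [-3.14, -0.001, 1.516]
force: [-0.2, 0.7, -0.2]
grip_width: 0.0857
finger_force: 0.0
```

```bash
python3 - <<'E'
from h import *
snap('side','side3'); snap('top','top3'); s=load('side3'); t=load('top3'); p=monitor.observe(); print(p['position'],p['tool_rot'],p['force'],p['grip_width'])
a=cv2.resize(s['img'][100:260,210:370,::-1],None,fx=2.5,fy=2.5,interpolation=cv2.INTER_CUBIC)
b=cv2.resize(t['img'][150:310,260:420,::-1],None,fx=2.5,fy=2.5,interpolation=cv2.INTER_CUBIC)
cv2.imwrite('pics/c4.png',np.hstack([a,b]))
E
```

```text
[ 0.52410212 -0.20838578  0.22066587] [-3.14099903e+00 -7.99626873e-04  1.51831346e+00] [-0.20635294  0.40168023  0.0206661 ] 0.08528083175369822
```

View pics/c4.png

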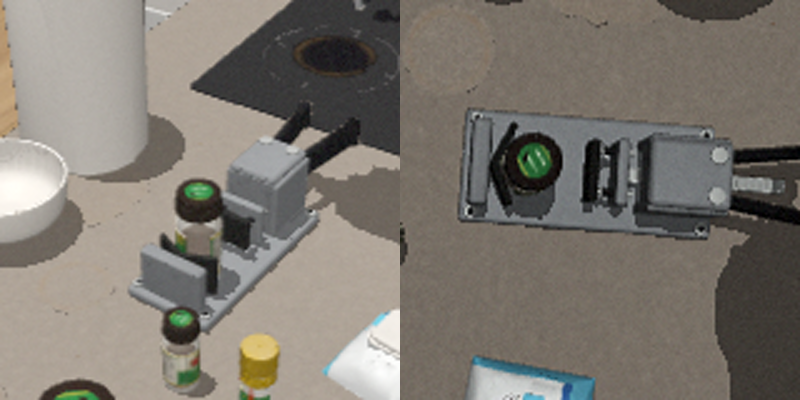

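The jar stands upright in front of the V: its cap is at crop (535,160), about 15 mm of clear bed lies between it and the pad, and it is let go. Next I go down over the levers.

Call:
move_arm:
  gripper: [1,1,1,1,1,1,1,1]
  linear:
    - [0,0,3]
    - [0,0,4]
    - [0,0,4]
    - [0,0,3]
    - [0,0,2]
    - [0,0,1.5]
    - [0,0,0.5]
    - [0,0,0]
  twist: [0,0,0,0,0,0,0,0]

```text
clock: 11.65
position: [0.5242, -0.2091, 0.0411]
tool_rot: [-3.141, -0.0, 1.518]
force: [0.6, -0.4, 0.4]
grip_width: 0.0857
finger_force: 0.0
```

Call:
move_arm:
  gripper: [0.6,0.5,0.5,0.5]
  linear:
    - [0,0,0]
    - [0,0,0]
    - [0,0,0]
    - [0,0,0]
  twist: [0,0,0,0]

```text
clock: 12.05
position: [0.5238, -0.2103, 0.0421]
tool_rot: [-3.141, 0.001, 1.516]
force: [-6.4, -0.2, 8.9]
grip_width: 0.043
finger_force: 7.7
```

Call:
move_arm:
  gripper: [0.39,0.39,0.39,0.39,0.39]
  linear:
    - [0,0,0]
    - [0,0,0]
    - [0,0,0]
    - [0,0,0]
    - [0,0,0]
  twist: [0,0,0,0,0]

```text
clock: 12.55
position: [0.5239, -0.2105, 0.0425]
tool_rot: [3.141, 0.001, 1.516]
force: [-6.8, -0.1, 15.4]
grip_width: 0.035
finger_force: 28.5
```

Call:
move_arm:
  gripper: [0.6,0.8,0.8,0.8,0.8]
  linear:
    - [0,0,0]
    - [0,0,0]
    - [0,0,0]
    - [0,0,0]
    - [0,0,0]
  twist: [0,0,0,0,0]

```text
clock: 13.05
position: [0.5243, -0.2098, 0.0412]
tool_rot: [3.141, 0.0, 1.517]
force: [0.1, 0.1, 0.0]
grip_width: 0.0686
finger_force: 0.0
```

```bash
cat > look.py <<'E'
from h import *
import sys
n=sys.argv[1]
snap('side','side'+n); snap('top','top'+n); s=load('side'+n); t=load('top'+n); p=monitor.observe(); print(p['clock'],p['position'],p['force'],p['grip_width'],p['finger_force'])
a=cv2.resize(s['img'][160:240,250:330,::-1],None,fx=5,fy=5,interpolation=cv2.INTER_CUBIC)
b=cv2.resize(t['img'][180:260,290:370,::-1],None,fx=5,fy=5,interpolation=cv2.INTER_CUBIC)
cv2.imwrite('pics/c%s.png'%n,np.hstack([a,b]))
E
python3 look.py 5
```

```text
13.15 [ 0.52420768 -0.20977827  0.04114225] [-0.25852318 -0.08016313 -0.07288167] 0.06829038591406211 0.0
```

View pics/c5.png

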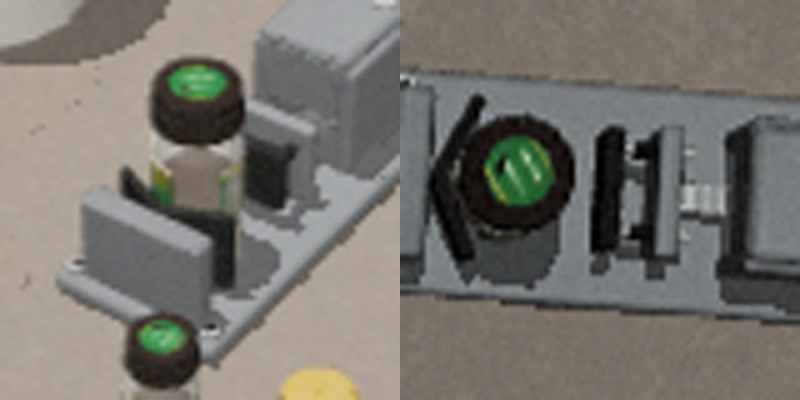

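```bash
cat > m.py <<'E'
from h import *
import sys
yaw=1.516;u=np.array([np.cos(yaw),np.sin(yaw)]);o=np.array([.53835,.0466])-.172*u;n=np.array([-u[1],u[0]])
def q(t,a,b,z,name):
    p=px2w(t,290+(a-400)/5,180+b/5,z)[:2]-o; print(name,(p@u*1e3).round(1),(p@n*1e3).round(1))
E
python3 - <<'E'
from m import *
t=load('top5')
q(t,592,250,.058,'pad low'); q(t,600,130,.058,'pad top'); q(t,639,255,.06,'jawfront low'); q(t,662,130,.06,'jawfront up');q(t,685,130,.06,'jaw rear up');q(t,682,255,.06,'jaw rear low');q(t,518,173,.105,'cap')
t=load('top0')
c=lambda a,b:(400+5*(130+a/2.5-290),5*(180+b/2.5-180))
q(t,*c(509,128),.058,'pad0 low');q(t,*c(556,68),.06,'jawrear0');q(t,*c(552,130),.06,'jawrear0 low')
E
```

```text
pad low 83.2 26.3
pad top 82.9 -22.5
jawfront low 64.4 27.1
jawfront up 58.0 -24.0
jaw rear up 48.7 -24.7
jaw rear low 47.1 25.9
cap 118.7 1.1
pad0 low 72.6 28.0
jawrear0 37.7 -23.0
jawrear0 low 38.2 27.3
```

Call:
move_arm:
  gripper: [0.5,0.39,0.39,0.39,0.39,0.39,0.39]
  linear:
    - [0,0,0]
    - [0,0,0]
    - [0,0,0]
    - [0,0,0]
    - [0,0,0]
    - [0,0,0]
    - [0,0,0]
  twist: [0,0,0,0,0,0,0]

```text
clock: 13.85
position: [0.5239, -0.2103, 0.0417]
tool_rot: [-3.141, 0.001, 1.517]
force: [-5.9, -2.0, 14.4]
grip_width: 0.0349
finger_force: 28.4
```

Call:
move_arm:
  gripper: [0.6,0.8,0.8,0.8,0.8]
  linear:
    - [0,0,0]
    - [0,0,0]
    - [0,0,0]
    - [0,0,0]
    - [0,0,0]
  twist: [0,0,0,0,0]

```text
clock: 14.35
position: [0.5242, -0.2098, 0.0411]
tool_rot: [3.141, -0.0, 1.517]
force: [0.0, -0.7, -0.2]
grip_width: 0.068
finger_force: 0.0
```

```bash
python3 look.py 6
```

```text
14.45 [ 0.52413218 -0.20976239  0.04108405] [ 0.19059899 -0.16400565  0.70158894] 0.06837607476087562 0.0
```

View pics/c6.png

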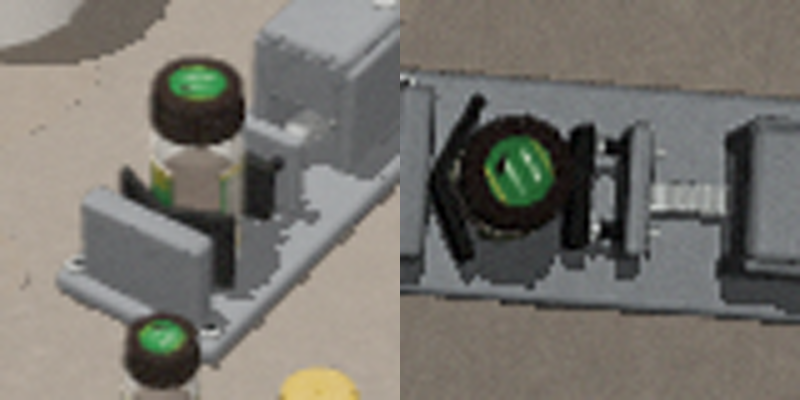

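Pump 2 gained about 11.5 mm. The pad's front edge is at crop x≈565 and the jar has not moved (cap at (518,173)). The ram is at about 28 mm, so a third squeeze clamps the jar by only a few mm.

Call:
move_arm:
  gripper: [0.6,0.5,0.45,0.39,0.39,0.39,0.39]
  linear:
    - [0,0,0]
    - [0,0,0]
    - [0,0,0]
    - [0,0,0]
    - [0,0,0]
    - [0,0,0]
    - [0,0,0]
  twist: [0,0,0,0,0,0,0]

```text
clock: 15.15
position: [0.5239, -0.2103, 0.0419]
tool_rot: [-3.141, 0.001, 1.517]
force: [-7.3, -1.6, 18.5]
grip_width: 0.0352
finger_force: 28.4
```

```bash
python3 look.py 7
```

```text
15.25 [ 0.52389406 -0.2103368   0.04192155] [-6.54685302 -1.22717503 18.97885391] 0.035065025427454065 28.386006716173142
```

View pics/c7.png

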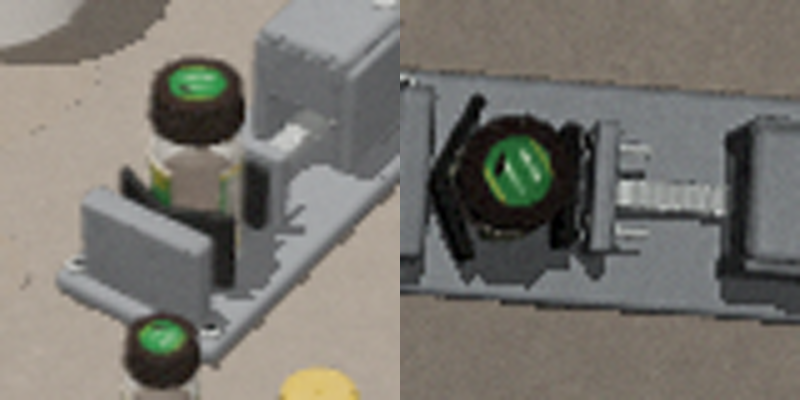

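```bash
python3 - <<'E'
from h import *
def edges(n):
    g=cv2.cvtColor(load('top'+n)['img'],cv2.COLOR_RGB2GRAY)
    for r in (205,206,207,228,229):
        print(n,r,g[r,318:352].tolist())
def match(a,b,box):
    A=cv2.cvtColor(load('top'+a)['img'],cv2.COLOR_RGB2GRAY);B=cv2.cvtColor(load('top'+b)['img'],cv2.COLOR_RGB2GRAY)
    x0,x1,y0,y1=box;T=cv2.resize(A[y0:y1,x0:x1],None,fx=5,fy=5,interpolation=cv2.INTER_CUBIC)
    I=cv2.resize(B[y0-3:y1+3,x0-14:x1+14],None,fx=5,fy=5,interpolation=cv2.INTER_CUBIC)
    m=cv2.matchTemplate(I,T,cv2.TM_CCOEFF_NORMED);_,v,_,l=cv2.minMaxLoc(m);print(a,b,box,v,(l[0]/5-14),(l[1]/5-3))
for a,b in (('5','6'),('6','7')):
    dx=0 if a=='5' else -6
    match(a,b,(337+dx,348+dx,201,236))   # jaw plate
    match(a,b,(327+dx,334+dx,203,233))  # pad
edges('6');edges('7')
E
```

```text
5 6 (337, 348, 201, 236) 0.9506708383560181 -5.800000000000001 -0.3999999999999999
5 6 (327, 334, 203, 233) 0.6430307030677795 -6.0 -0.3999999999999999
6 7 (331, 342, 201, 236) 0.7244894504547119 -6.8 -0.7999999999999998
6 7 (321, 328, 203, 233) 0.7929874658584595 -2.0 -0.7999999999999998
6 205 [18, 31, 58, 103, 134, 130, 102, 46, 38, 34, 24, 127, 131, 123, 124, 122, 122, 87, 66, 103, 106, 99, 136, 123, 129, 124, 122, 123, 126, 123, 129, 129, 125, 121]
6 206 [26, 13, 28, 27, 138, 106, 28, 0, 15, 15, 14, 101, 128, 126, 126, 131, 88, 36, 57, 124, 120, 118, 108, 124, 129, 127, 127, 124, 127, 126, 126, 132, 126, 121]
6 207 [25, 27, 20, 8, 81, 101, 11, 12, 19, 19, 15, 83, 104, 81, 98, 113, 40, 21, 76, 122, 127, 119, 100, 130, 126, 125, 126, 126, 126, 127, 129, 127, 126, 128]
6 228 [61, 61, 66, 66, 16, 1, 23, 16, 20, 17, 88, 61, 92, 127, 39, 24, 23, 91, 133, 122, 106, 74, 126, 118, 120, 126, 125, 124, 121, 127, 123, 121, 119, 122]
6 229 [61, 63, 63, 65, 30, 13, 0, 13, 26, 60, 64, 58, 70, 80, 41, 33, 25, 99, 136, 119, 112, 93, 125, 121, 120, 124, 121, 118, 130, 122, 120, 124, 120, 122]
7 205 [14, 20, 61, 135, 60, 29, 23, 34, 75, 131, 87, 57, 116, 121, 116, 107, 121, 122, 122, 128, 125, 125, 121, 124, 125, 126, 127, 125, 125, 125, 129, 131, 121, 122]
7 206 [28, 22, 21, 47, 7, 19, 17, 18, 71, 67, 54, 57, 123, 127, 121, 108, 94, 123, 121, 125, 127, 126, 127, 126, 125, 125, 123, 127, 123, 124, 126, 126, 128, 124]
7 207 [25, 21, 17, 17, 13, 20, 8, 22, 70, 9, 78, 63, 121, 121, 119, 97, 119, 126, 133, 126, 127, 127, 124, 126, 123, 123, 122, 121, 124, 125, 127, 125, 126, 124]
7 228 [63, 49, 1, 6, 7, 15, 28, 54, 42, 21, 95, 132, 122, 113, 80, 120, 125, 116, 122, 119, 119, 125, 124, 122, 122, 121, 124, 124, 121, 123, 126, 125, 120, 119]
7 229 [60, 62, 14, 14, 30, 25, 60, 47, 28, 28, 98, 115, 106, 101, 59, 72, 124, 127, 126, 124, 125, 122, 125, 118, 120, 126, 120, 120, 126, 121, 127, 123, 122, 121]
```

The jaw moved on by 7 px (14 mm) and the pad by only 2.2 px (4.5 mm). The pad is therefore pressed about 9.5 mm, with the jar home. I'll ease the levers part-way so the ram settles back to its tooth, at about 7 mm of pad.

Call:
move_arm:
  gripper: [0.43,0.46,0.49,0.51,0.51,0.51,0.51]
  linear:
    - [0,0,0]
    - [0,0,0]
    - [0,0,0]
    - [0,0,0]
    - [0,0,0]
    - [0,0,0]
    - [0,0,0]
  twist: [0,0,0,0,0,0,0]

```text
clock: 15.95
position: [0.5238, -0.2099, 0.041]
tool_rot: [-3.141, 0.0, 1.517]
force: [-4.2, -2.2, 3.1]
grip_width: 0.0436
finger_force: 3.7
```

```bash
python3 look.py 8; python3 - <<'E'
from h import *
for n in '678':
    g=cv2.cvtColor(load('top'+n)['img'],cv2.COLOR_RGB2GRAY)
    for r in (207,228): print(n,r,g[r,318:342].tolist())
E
```

```text
16.05 [ 0.52377009 -0.209942    0.04103042] [-4.49509739 -1.71935354  5.0804276 ] 0.04366489133764593 3.666856214404106
6 207 [25, 27, 20, 8, 81, 101, 11, 12, 19, 19, 15, 83, 104, 81, 98, 113, 40, 21, 76, 122, 127, 119, 100, 130]
6 228 [61, 61, 66, 66, 16, 1, 23, 16, 20, 17, 88, 61, 92, 127, 39, 24, 23, 91, 133, 122, 106, 74, 126, 118]
7 207 [25, 21, 17, 17, 13, 20, 8, 22, 70, 9, 78, 63, 121, 121, 119, 97, 119, 126, 133, 126, 127, 127, 124, 126]
7 228 [63, 49, 1, 6, 7, 15, 28, 54, 42, 21, 95, 132, 122, 113, 80, 120, 125, 116, 122, 119, 119, 125, 124, 122]
8 207 [29, 18, 24, 13, 3, 17, 24, 18, 74, 50, 110, 24, 47, 119, 127, 124, 104, 87, 125, 128, 128, 127, 126, 129]
8 228 [65, 46, 0, 6, 18, 22, 18, 58, 65, 52, 26, 92, 132, 121, 115, 93, 118, 117, 115, 124, 123, 121, 125, 119]
```

View pics/c8.png

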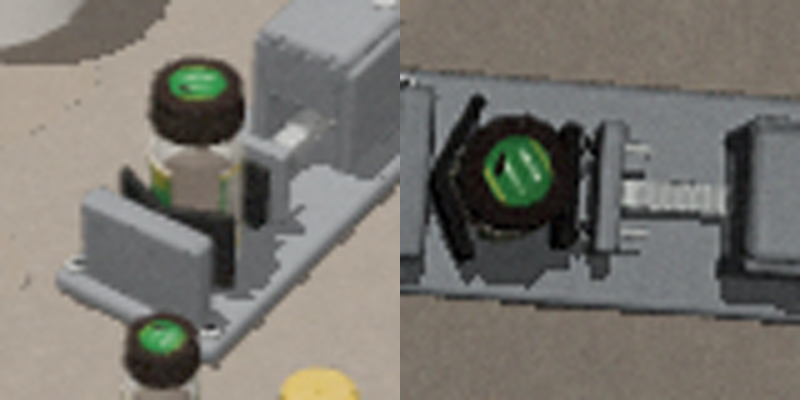

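The jaw dropped back about 1.1 px (2 mm). The pad is now pressed about 7 mm, the jar is upright and home in the V (cap at crop (517,172)), and the fingers hold the levers at 43.7 mm with 3.7 N. I'm handing it in.

```bash
python3 -c "
from workcell import bot
print(bot.job_done())"
```

```text
the job is handed in; nothing more can be done
None
```

The job is handed in at about 16 s: the jar stands upright in the vise, clamped with the pad pressed in about 7 mm (estimated from the top pictures), and the fingers still hold the levers squeezed; the hand-in gave no verdict.

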